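Lock a bench shear's lever down with its pin

ROBOT

A 6-joint arm with a two-finger parallel gripper is mounted at the origin on the work surface. World frame = base frame: x ahead of the robot, y to its left, z up, the work surface at z = 0. Lengths are in mm, angles in rad, forces in N, time in s.
With the tool pointing down it reaches from about 350 to 875 mm from the base axis. Payload 4.2 kg.
Tool frame: the origin (TCP) lies midway between the tips of the shut fingers; the grasp point (between the pads) lies 19 mm behind it; z points along the fingers, y is the line along which they close (so a half turn about z gives the same grasp; the last joint's range is limited). The gripper opens to 85 mm and grips with 20 to 120 N. Pads are 22 mm wide; open, the fingers measure 114 mm over their backs; the gripper's body (76 mm by 85 mm) begins 54 mm behind the grasp point. The pads swing forward as they close: fully open they stand 13 mm farther back than shut.
Start: joints at [-0.982, 0.385, 0.008, 0, -1.194, -0.259], TCP at [202.424, -591.29, 231.312] pointing down, gripper open.
Joint ranges: [-3.14, 3.14], [-1.21, 2.06], [-1.07, 1.41], [-3.16, 2.05], [-2.99, -0.16], [-3.1, 3.1]. Speed limits (rad/s): [2.79, 2.79, 3.14, 3.14, 3.14, 3.14].

INTERFACE

Orientations are given as a unit quaternion [x, y, z, w].
In Python, from bench import arm, eyes, nets gives the robot as it stands.
- The arm moves only by the tool apply_moves, never from a script. Its arguments are lists of equal length, an entry for each row: "delta_rot": the turn, a rotation vector about the tool's x, y, z as a fraction of full scale, a list of three; "xyz": the shift along the tool's x, y, z as a fraction of full scale, a list of three; "hand": the gripper command: -1 is fully open, 1 is shut, values between are in proportion. In form: {"delta_rot": [[ax, ay, az], ...], "xyz": [[dx, dy, dz], ...], "hand": [hand, ...]}. A call has 1 to 20 rows; each row shifts and turns the commanded pose from where the row before left it, along the tool's axes as they then stand; what a row does not reach is not made up. Full scale, the value 1, is 0.025 m for a shift and 6 degrees for a turn. A row lasts 1/12 s, in which the tool goes at most 41.7 mm and 7.16 degrees, less where a joint would pass 70% of its speed; a pose out of reach is approached as far as the arm can. A call with a number of a shift or a turn outside -1 to 1 is refused whole. A call with a gripper value outside its range is refused whole. The fingers move at their own pace and stop on an object; the grip force is fixed at half the most. Time passes only in rows, so rows that do not move let the fingers close. It gives the time, the measured TCP pose, the force, the opening and the grip force at its end, in the units of the state.
- arm.read_state(): the state, without advancing time (a new reading comes with each control period).
- eyes.get_image(name): name is "scene" or "top" or "wrist"; returns a dict with "frame" (420x560x3 uint8, red, green, blue), "range_z" (420x560 float32, mm along the optical axis (not along the pixel's ray), 0 where there is no reading), "camera_matrix" (3x3 intrinsics, pixels), "dist" ([k1, k2, p1, p2, k3] as OpenCV has them; the pictures are not rectified), "R" (3x3) and "t" (3): a world point X has camera coordinates R X + t; the wrist camera has in their place "hand_eye" (4x4, takes a point from camera to tool coordinates, whose origin is the TCP and whose axes are the flange's). Camera axes: x right, y down, z forward; pixel columns grow to the right and rows downward; lengths in mm; the calibration is good to about 2 mm. A picture is of the moment at which its call begins: read the wrist's pose just before it.
- arm.job_done(): hands the job in; it is judged then, once.
Trained networks look in a picture, given as the dict that the camera call returned (one of the last four; its "shot" number tells which), for a name from the list of things; names that differ only in an ending like _2 or _b are one class to them, and where a whole thing is asked for, a point or a joint stands for the part that bears it (a point fixed in the world has none). Each returns a list of dicts, best first, with "score" (0 to 1); they miss things now and then, are a little off and sometimes report something else, mostly with a low value. They report only what shows in the picture. A call takes as long as a camera call. They do not tell look-alikes from the thing itself.
- nets.look_for(name, picture): "bbox" ([left, top, right, bottom] in pixels, round what is visible of it).
- nets.masks_of(name, picture): "region" (420x560 bool, what is visible of it) and "bbox" ([left, top, right, bottom] in pixels, round what is visible of it).
The state is a dict: "clock": time; "joints": joint angles; "joint_vel": joint speeds; "joint_efforts": joint torques, N m; "position": TCP position; "ee_rot": TCP orientation; "contact_force": force on the tool from outside, world axes, zero at the start; "wrist_torque": the same for the moment, N m; "gripper_width": finger opening in mm; "grasp_force": force on a finger pad.
Only numpy, scipy, OpenCV 4.12 (cv2) and the standard library are available. Lean on these libraries where they do the work, as an engineer would, in place of code of your own. Each camera call takes 0.05 s, during which the arm holds its last target. There are 200 camera calls.

TASK

Lock up the bench shear: press its raised lever fully down, then lay the loose red-headed lock pin in the shear's guide trough, shaft towards the bracket, and push it fully home, so that the shaft passes through both bracket plates and the lever, and the head stops against the end of the channel. Leave the bottle, the jar, the tin and the punch block standing where they are.

Things in the scene. Friction and masses are not known exactly. Their poses are not given: they have to be found in the camera images.
- lever (a joint): angle (rad) of the shear's steel lever, a bar 12 mm thick with a black round grip at its free end, swinging about a level pivot. 0 = fully down on its firm stop (its hole then lines up with the bracket's), positive = raised; starts 0.3 to 0.62. A stiff hinge: it stays where it is left, and about 3 N at the grip moves it.
- lever_grip (a point): point to press: top of the lever's black grip (26 mm in diameter, 105 mm long), 240 mm along the lever from the pivot and 13 mm above its centre line; moves with the lever. x along the lever towards the pivot, y along the pivot axis, z up, square to the lever.
- lock_hole (a point): fixed on the green shear (base 230 x 100 mm): centre of the 16 mm lock holes, 60 mm above the bench, midway between two upright plates 8 mm thick (y 8 to 16 and -16 to -8 mm, tops 22 mm above here); lever between them. Holes run along y. x level, from grip to pivot; y level, out along the guide trough; z up. Pivot at x = +115 mm, same height; the pivot plates' tops are 28 mm above here.
- head_stop (a point): fixed on the shear, on the hole axis, 46 mm out from lock_hole (same axes): end face of the aluminium shaft channel, the stop for the pin's head. The open-topped channel runs from here back to the bracket: 16 mm wide, sides flaring to 20 mm either side, tops 15 mm up. With the pin home the head's centre is at y = +15 mm from here, its nose 24 mm beyond lock_hole. Home is a firm stop.
- landing (a point): fixed on the shear, on the hole axis, 110 mm out from lock_hole (same axes): where to lay the head's centre. Flat floor 12 mm below, 44 mm wide, y -64 to +30 mm from here, open at the sides but for low walls near the stop (y -64 to -46, 27.6 mm apart, tops 8 mm above here) where fingers do not fit beside the head: push from behind. The pin slides level, at hole height, with 1 or 2 N.
- pin_head (a point): centre of the square red head (30 mm long, 24 x 24 mm across) of the loose lock pin, where to grasp it; about 70 g, balancing within the head. x points along the steel shaft (12 mm in diameter, 70 mm long, tapered nose) to the nose; y, z square to the head's sides. Starts lying level on the bench, head centre 12 mm up, left or right of the shear, nose pointing up to 115 degrees either side of the robot's right (-y).
- pin_nose (a point): centre of the nose end of the lock pin, 85 mm ahead of the head's centre along x; axes as for the head.
- bottle_mid (a point): middle of the small white plastic bottle with a red cap, standing on the bench, 38 mm in diameter, 115 mm high; z up. A bystander.
- jar_mid (a point): middle of the small amber glass jar with a black lid, standing on the bench, 54 mm in diameter, 62 mm high; z up. A bystander.
- punches_mid (a point): middle of the round dark wooden block (52 mm in diameter, 50 mm high) that holds five steel and brass punches standing up to 105 mm above the bench, close beside the guide trough on the pivot side; z up. A bystander.
- tin_mid (a point): middle of the flat round brass tin with a blue lid, lying on the bench, 64 mm in diameter, 35 mm high; z up. A bystander.
There are look-alikes about, which are no part of the job. Of the things that look like the part that bears pin_head, the larger one is meant.

How it is judged:
By the outcome, as a careful person would: the job done as asked, in the order asked, and still so for the second after the job is handed in, with the robot touching nothing.
It also fails if it takes over 67 s, if anything falls off the work surface, if the arm or the gripper's body presses on something with over 40 N, if the wrist force passes 120 N, or if a joint passes its speed limit or range.

## Working session

There is one attempt and no reset: what is moved stays moved. The work goes in short steps, Python scripts to look and compute and a tool call to move; the robot and the scene stay as the last step left them, time stands still between calls to the robot, and variables do not carry over. Pictures are saved under pics/ and viewed, at most 10 in all, crops included, and the job is handed in when it is done.

Besides the shell and the picture viewer there is one more tool, called after ">>>" as name(argument=value, ...), one argument or row to a line, values as JSON. apply_moves: Moves the arm, as the interface text tells. Its arguments: {"type":"object","properties":{"delta_rot":{"type":"array"},"xyz":{"type":"array"},"hand":{"type":"array"}},"required":["delta_rot","xyz","hand"]}

```bash
mkdir -p pics; ls; cat > h.py <<'E'
import numpy as np,cv2
from scipy.spatial.transform import Rotation as Ro
from bench import arm,eyes,nets
def pts(p,mask,pose=None):
    v,u=np.nonzero(mask&(p['range_z']>0)); z=p['range_z'][v,u]
    n=cv2.undistortPoints(np.stack([u,v],1).astype(float)[:,None],p['camera_matrix'],np.array(p['dist']))[:,0]
    c=np.c_[n*z[:,None],z]
    if 'R' in p: return (c-np.array(p['t']))@np.array(p['R'])
    H=np.array(p['hand_eye']);t=c@H[:3,:3].T+H[:3,3]
    return Ro.from_quat(pose['ee_rot']).apply(t)+pose['position']
def save(p,n,crop=None,s=1):
    f=p['frame'][:,:,::-1]
    if crop: f=f[crop[1]:crop[3],crop[0]:crop[2]]
    cv2.imwrite('pics/'+n,cv2.resize(f,None,fx=s,fy=s,interpolation=cv2.INTER_CUBIC))
E
python3 - <<'E'
from h import *
a=eyes.get_image('top');b=eyes.get_image('scene')
cv2.imwrite('pics/a.png',np.vstack([cv2.resize(x['frame'][:,:,::-1],(800,600)) for x in (a,)]))
save(b,'b.png')
for nm,p in(('top',a),('scene',b)):
  for n in['lever','lever_grip','pin_head','bottle_mid','jar_mid','punches_mid','tin_mid']:
    for m in nets.masks_of(n,p)[:4]:
      if m['score']<.2: continue
      P=pts(p,m['region']); print(nm,n,round(m['score'],2),np.round(m['bbox']),np.round(np.median(P,0)),np.round(P.min(0)),np.round(P.max(0)))
E
```

```text
pics
top lever 0.61 [265. 160. 293. 268.] [501. -15. 143.] [419. -54.  19.] [686.  13. 177.]
top lever_grip 0.97 [267. 163. 293. 268.] [494. -14. 146.] [419. -54.  -2.] [682.  13. 177.]
top pin_head 0.63 [166. 149. 172. 178.] [680. 277.  15.] [656. 270.  -0.] [727. 293.  23.]
top pin_head 0.47 [156. 199. 200. 208.] [578. 271.  19.] [569. 208.  -1.] [594. 305.  31.]
top bottle_mid 0.77 [140. 256. 166. 271.] [431. 295.  75.] [410. 284.  -4.] [452. 349. 119.]
top jar_mid 0.95 [385. 182. 410. 204.] [ 603. -312.   60.] [ 580. -362.    0.] [ 642. -292.   67.]
top punches_mid 0.68 [242. 154. 261. 177.] [677.  52.  50.] [657.  27.  -1.] [720.  79. 108.]
top tin_mid 0.64 [385. 239. 412. 260.] [ 450. -318.   34.] [ 421. -364.   -3.] [ 480. -290.   40.]
top tin_mid 0.31 [268. 161. 294. 267.] [503. -16. 142.] [419. -52.  15.] [679.  13. 177.]
scene lever 0.9 [225. 139. 313. 232.] [549. -24. 117.] [ 254. -104.   -3.] [680.  13. 176.]
scene lever_grip 0.95 [225. 137. 312. 231.] [551. -23. 120.] [ 319. -104.   -3.] [682.  13. 176.]
scene pin_head 0.77 [358. 260. 402. 289.] [582. 278.  18.] [557. 20
[... 189 characters left out ...]
.   -4.] [734. 112. 176.]
scene bottle_mid 0.94 [410. 200. 435. 246.] [444. 303.  63.] [425. 284.   3.] [454. 323. 119.]
scene bottle_mid 0.66 [254. 238. 279. 282.] [694.  55.  50.] [610.   6.  -1.] [711.  76. 107.]
scene jar_mid 0.78 [144. 170. 168. 197.] [ 617. -309.   46.] [ 584. -343.    3.] [ 634. -292.   67.]
scene jar_mid 0.63 [199. 137. 320. 279.] [603. -18.  48.] [ 214. -121.   -3.] [734. 112. 176.]
scene jar_mid 0.22 [358. 261. 394. 292.] [583. 280.  18.] [558. 209.  -2.] [597. 305.  28.]
scene punches_mid 0.88 [255. 235. 280. 282.] [694.  55.  50.] [612.   8.  -1.] [711.  76. 107.]
scene tin_mid 0.81 [178. 138. 201. 166.] [ 460. -315.   34.] [ 381. -367.    0.] [ 484. -289.   41.]
```

```bash
python3 - <<'E'
from h import *
a=eyes.get_image('top')
save(a,'c.png',(120,130,330,280),3.8)
Z=a['range_z']
# two candidates by colour, red pixels
for bb in([150,190,205,215],[160,143,178,184]):
  m=np.zeros(Z.shape,bool);m[bb[1]:bb[3],bb[0]:bb[2]]=1
  f=a['frame'].astype(int); r=m&(f[...,0]>f[...,1]+50)
  P=pts(a,r);print(np.round([np.median(P,0),P.min(0),P.max(0)]).tolist(),r.sum())
  P=pts(a,m);P=P[(P[:,2]>8)&(P[:,2]<30)];d=P.mean(0);_,_,V=np.linalg.svd((P-d)[:,:2]);print(d,V[0],np.ptp((P-d)[:,:2]@V[0]))
E
```

```text
[[580.0, 289.0, 24.0], [569.0, 275.0, -1.0], [594.0, 314.0, 28.0]] 129
[579.15181265 266.47853332  19.81135689] [-0.10137469 -0.99484832] 99.80950526054181
[[669.0, 282.0, 18.0], [658.0, 273.0, -2.0], [680.0, 298.0, 23.0]] 82
[686.75127232 279.0470908   15.28696675] [-0.98505905  0.17221694] 76.6952468047697
```

View pics/c.png

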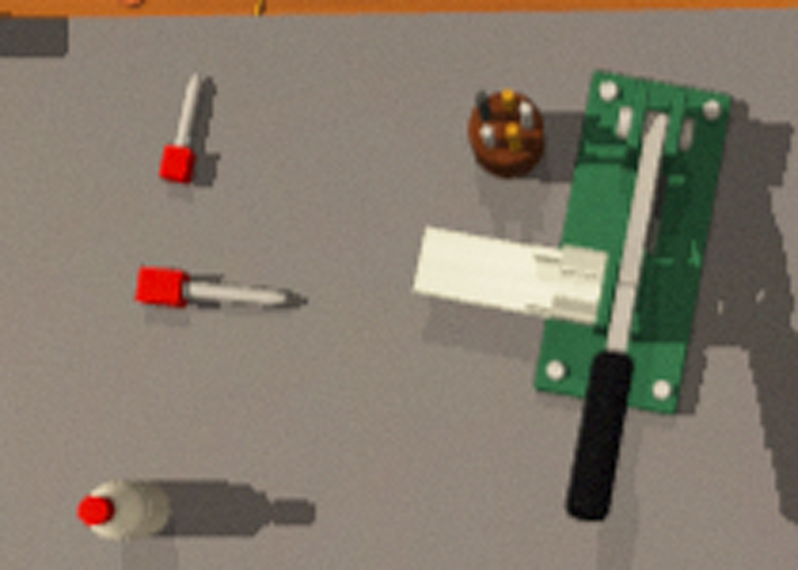

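View pics/b.png

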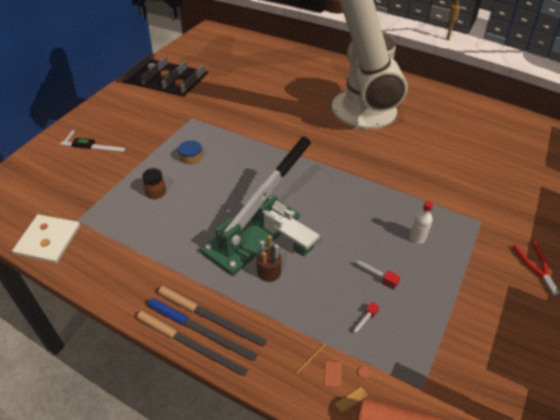

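Two candidates: the pin with its head at top-view pixel (163,205), and the one at (167,173). The first is about 100 mm overall with a 24 mm head, as described; the second is about 77 mm. The crop confirms that the first is larger, with its nose towards the shear. Next I need the shear pose.

```bash
python3 - <<'E'
from h import *
a=eyes.get_image('top');Z=a['range_z'];f=a['frame'].astype(int)
m=np.zeros(Z.shape,bool);m[180:220,225:282]=1
P=pts(a,m);T=P[(P[:,2]>42)&(P[:,2]<54)&(P[:,1]>20)]
(c,s,an)=r=cv2.minAreaRect(T[:,:2].astype(np.float32));print('trough',r,len(T),np.median(T[:,2]))
print(cv2.boxPoints(r).round().tolist())
m[:]=0;m[145:245,255:320]=1
g=m&(f[...,1]>f[...,0]+20)&(f[...,1]>f[...,2]+5);P=pts(a,g);P=P[(P[:,2]>5)&(P[:,2]<35)]
r=cv2.minAreaRect(P[:,:2].astype(np.float32));print('base',r,np.median(P[:,2]),cv2.boxPoints(r).round().tolist())
L=[x for x in nets.masks_of('lever_grip',a)][0]['region']
L=cv2.erode(L.astype(np.uint8),np.ones((3,3)))>0
P=pts(a,L);P=P[P[:,2]>55]
d=np.median(P,0);_,_,V=np.linalg.svd(P-d);v=V[0]*np.sign(V[0][2]);print('lever',d,v,np.arcsin(v[2]))
print(P[P[:,0]<np.percentile(P[:,0],3)].mean(0),P.min(0),P.max(0))
s=arm.read_state();print(s['ee_rot'],s['gripper_width'],s['clock'])
w=eyes.get_image('wrist');print(np.round(w['hand_eye'],3).tolist(),w['camera_matrix'].tolist())
E
```

```text
trough ((584.2941284179688, 64.06330108642578), (95.56658172607422, 44.45757293701172), 78.24771118164062) 576 48.0582051867772
[[553.0, 22.0], [596.0, 13.0], [616.0, 106.0], [572.0, 115.0]]
base ((609.3364868164062, -35.68498992919922), (99.45579528808594, 229.11923217773438), 78.48998260498047) 17.825399205328104 [[487.0, -62.0], [712.0, -107.0], [732.0, -10.0], [507.0, 36.0]]
lever [491.86004784 -11.75632469 147.97368044] [-0.92114991  0.19179131  0.33867231] 0.34550545971384095
[ 4.24266596e+02 -1.75273457e-01  1.70568537e+02] [421.71575284 -48.84751438  79.84911706] [675.99903433  10.49177633 178.23911888]
[-1.64136334e-01  9.86437663e-01  2.41561482e-06  1.39400992e-05] 85.65098591378352 0.95
[[0.001, -0.964, -0.266, 67.65], [1.0, 0.0, 0.001, -0.217], [-0.001, -0.266, 0.964, -142.397], [0.0, 0.0, 0.0, 1.0]] [[327.22076846963074, 0.0, 276.5558939885658], [0.0, 327.22076846963074, 207.07029190525168], [0.0, 0.0, 1.0]]
```

The base, trough and lever fits agree: lock_hole is at about (566,-27,60), the shear x axis is at -11.5°, and the lever angle is about 0.36. I'll move over the grip with the tool already turned to the trough axes.

>>> apply_moves(
  delta_rot=[
    [0,0,-0.993],
    [0,0,-0.993],
    [0,0,-0.993],
    [0,0,-0.993],
    [0,0,-0.993],
    [0,0,-0.993],
    [0,0,-0.993],
    [0,0,-0.993],
    [0,0,-0.993],
    [0,0,-0.993],
    [0,0,0],
    [0,0,0],
    [0,0,0],
    [0,0,0],
    [0,0,0],
  ],
  xyz=[
    [0,0,0],
    [0,0,0],
    [0,0,0],
    [0,0,0],
    [0,0,0],
    [0,0,0],
    [0,0,0],
    [0,0,0],
    [0,0,0],
    [0,0,0],
    [-0.96,-0.2,0],
    [-0.96,-0.2,0],
    [-0.96,-0.2,0],
    [-0.96,-0.2,0],
    [-0.96,-0.2,0],
  ],
  hand=[1,1,1,1,1,1,1,1,1,1,1,1,1,1,1],
)

```text
clock: 2.25
position: [251.1, -477.7, 231.3]
ee_rot: [-0.632, 0.775, -0.0, -0.0]
contact_force: [0.2, 0.4, 0.2]
gripper_width: -0.1
grasp_force: 0.0
```

>>> apply_moves(
  delta_rot=[
    [0,0,0],
    [0,0,0],
    [0,0,0],
    [0,0,0],
    [0,0,0],
    [0,0,0],
    [0,0,0],
    [0,0,0],
    [0,0,0],
    [0,0,0],
    [0,0,0],
    [0,0,0],
    [0,0,0],
    [0,0,0],
    [0,0,0],
    [0,0,0],
    [0,0,0],
    [0,0,0],
    [0,0,0],
    [0,0,0],
  ],
  xyz=[
    [-1,-0.21,0],
    [-1,-0.21,0],
    [-1,-0.21,0],
    [-1,-0.21,0],
    [-1,-0.21,0],
    [-1,-0.21,0],
    [-1,-0.21,0],
    [-1,-0.21,0],
    [-1,-0.21,0],
    [-1,-0.21,0],
    [-1,-0.21,0],
    [-1,-0.21,0],
    [-1,-0.21,0],
    [-1,-0.21,0],
    [-1,-0.21,0],
    [-1,-0.21,0],
    [-1,-0.21,0],
    [-1,-0.21,0],
    [-1,-0.21,0],
    [-1,-0.21,0],
  ],
  hand=[1,1,1,1,1,1,1,1,1,1,1,1,1,1,1,1,1,1,1,1],
)

```text
clock: 3.92
position: [454.0, -8.5, 231.6]
ee_rot: [-0.633, 0.774, -0.0, 0.0]
contact_force: [0.0, 0.4, 1.0]
gripper_width: 0.1
grasp_force: 0.0
```

```bash
python3 - <<'E'
from h import *
s=arm.read_state();w=eyes.get_image('wrist');s=arm.read_state()
print(s['position'],s['ee_rot'],s['joints'])
R=Ro.from_quat(s['ee_rot']).as_matrix();print(R.round(4).tolist())
save(w,'w1.png')
for n in ['lever_grip']:
  for m in nets.masks_of(n,w)[:2]:
    P=pts(w,m['region'],s);print(m['score'],m['bbox'],np.median(P,0),P.min(0),P.max(0))
E
```

```text
[456.32338249  -5.87289604 231.68723839] [-6.33583005e-01  7.73673202e-01 -5.45885754e-04  1.43342627e-03] [ 3.44922238e-01  9.19482683e-02 -3.85275380e-01  7.82167156e-05
 -1.09050576e+00 -5.43401409e-01]
[[-0.1971, -0.9804, 0.0029], [-0.9804, 0.1971, 0.001], [-0.0015, -0.0027, -1.0]]
0.78 [30.4, 182.8, 333.1, 244.4] [508.06168157 -17.09927708 139.98134335] [407.14466649 -53.38562419  -1.0729268 ] [750.70579836  79.11308001 176.51042067]
```

View pics/w1.png

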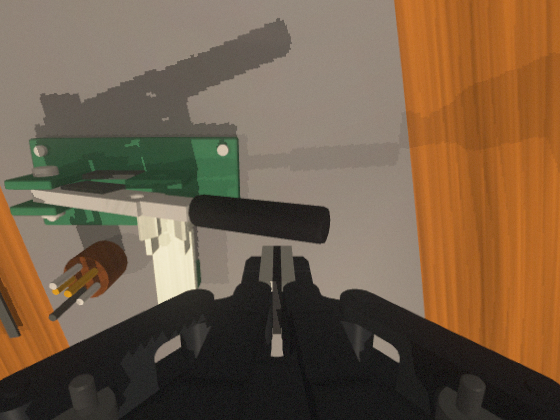

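The grip lies directly below the shut fingers (its end is at about pixel (328,225), and it spans columns 195–330). Pressing down now.

>>> apply_moves(
  delta_rot=[
    [0,0,0],
    [0,0,0],
    [0,0,0],
    [0,0,0],
    [0,0,0],
    [0,0,0],
    [0,0,0],
    [0,0,0],
    [0,0,0],
    [0,0,0],
    [0,0,0],
    [0,0,0],
    [0,0,0],
    [0,0,0],
    [0,0,0],
  ],
  xyz=[
    [0,0,0.7],
    [0,0,0.7],
    [0,0,0.7],
    [0,0,0.5],
    [0,0,0.3],
    [0,0,0.3],
    [0,0,0.3],
    [0,0,0.3],
    [0,0,0.3],
    [0,0,0.3],
    [0,0,0.3],
    [0,0,0.3],
    [0,0,0.3],
    [0,0,0.3],
    [0,0,0.3],
  ],
  hand=[1,1,1,1,1,1,1,1,1,1,1,1,1,1,1],
)

```text
clock: 5.27
position: [453.5, -9.8, 83.0]
ee_rot: [-0.633, 0.775, 0.0, -0.0]
contact_force: [-1.1, -0.2, 1.1]
gripper_width: 0.1
grasp_force: 0.8
```

>>> apply_moves(
  delta_rot=[
    [0,0,0],
    [0,0,0],
    [0,0,0],
    [0,0,0],
    [0,0,0],
  ],
  xyz=[
    [0,0,0.1],
    [0,0,0.1],
    [0,0,0.1],
    [0,0,0.1],
    [0,0,0],
  ],
  hand=[1,1,1,1,1],
)

```text
clock: 5.68
position: [453.8, -9.7, 73.5]
ee_rot: [-0.633, 0.775, -0.0, 0.0]
contact_force: [0.8, 0.6, -0.1]
gripper_width: -0.3
grasp_force: 0.0
```

```bash
python3 - <<'E'
from h import *
w=eyes.get_image('wrist');s=arm.read_state();print(s['position'],s['contact_force'])
save(w,'w2.png')
E
```

```text
[453.8964173   -9.71350109  73.736181  ] [ 0.57994999 -0.35650426  0.35814506]
```

View pics/w2.png

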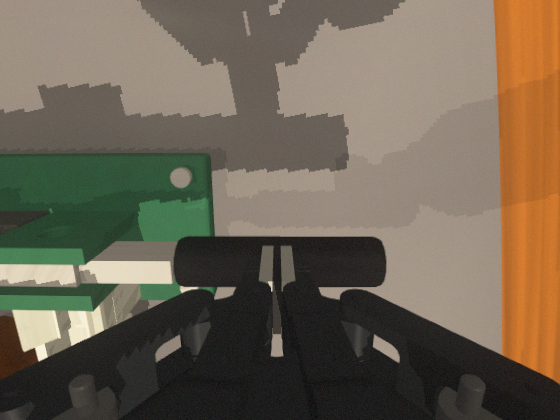

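The fingertips rest on the grip (rows 240–285, columns 177–385), which is nearly level. I'll press on until the stop gives force.

>>> apply_moves(
  delta_rot=[
    [0,0,0],
    [0,0,0],
    [0,0,0],
  ],
  xyz=[
    [0,0,0.1],
    [0,0,0.06],
    [0,0,0],
  ],
  hand=[1,1,1],
)

```text
clock: 5.98
position: [454.4, -9.6, 72.6]
ee_rot: [-0.633, 0.774, -0.001, 0.0]
contact_force: [-7.5, 1.5, 21.2]
gripper_width: -0.2
grasp_force: 10.9
```

Firm stop at z = 72.6 with 21 N. I'll lift and move to view the trough.

>>> apply_moves(
  delta_rot=[
    [0,0,0],
    [0,0,0],
    [0,0,0],
    [0,0,0],
    [0,0,0],
    [0,0,0],
    [0,0,0],
    [0,0,0],
    [0,0,0],
    [0,0,0],
    [0,0,0],
    [0,0,0],
    [0,0,0],
    [0,0,0],
    [0,0,0],
    [0,0,0],
    [0,0,0],
  ],
  xyz=[
    [0,0,-0.9],
    [0,0,-0.9],
    [0,0,-0.9],
    [0,0,-0.9],
    [0,0,-0.9],
    [0,0,-0.9],
    [0,0,-0.9],
    [-0.88,-0.56,0],
    [-0.88,-0.56,0],
    [-0.88,-0.56,0],
    [-0.88,-0.56,0],
    [-0.88,-0.56,0],
    [-0.88,-0.56,0],
    [-0.88,-0.56,0],
    [-0.88,-0.56,0],
    [0,0,0],
    [0,0,0],
  ],
  hand=[1,1,1,1,1,1,1,-1,-1,-1,-1,-1,-1,-1,-1,-1,-1],
)

```text
clock: 7.4
position: [598.9, 141.2, 226.3]
ee_rot: [-0.633, 0.774, 0.0, -0.001]
contact_force: [-0.4, -0.5, -0.1]
gripper_width: 85.5
grasp_force: 0.0
```

```bash
python3 - <<'E'
from h import *
w=eyes.get_image('wrist');s=arm.read_state();print(s['position'],s['ee_rot'],s['contact_force'])
save(w,'w3.png')
u=np.ones(w['range_z'].shape,bool);P=pts(w,u,s);f=w['frame'][w['range_z']>0].astype(int)
x=np.array([.98,-.2]);y=np.array([.2,.98]);o=np.array([566,-26.7])
q=np.c_[(P[:,:2]-o)@x,(P[:,:2]-o)@y,P[:,2]]
T=P[(abs(q[:,2]-48)<4)&(q[:,1]>55)&(q[:,1]<160)&(abs(q[:,0])<35)]
r=cv2.minAreaRect(T[:,:2].astype(np.float32));print('trough',r,len(T),np.median(T[:,2]),cv2.boxPoints(r).tolist())
g=(f[:,1]>f[:,0]+20)&(f[:,1]>f[:,2]+5)&(abs(q[:,2]-17)<4)
B=P[g];r=cv2.minAreaRect(B[:,:2].astype(np.float32));print('base',r)
L=q[(q[:,0]<-40)&(q[:,0]>-190)&(abs(q[:,1])<30)&(q[:,2]>50)];k=np.median(L,0);print(k)
for lo in range(-180,-40,20):
  M=L[(L[:,0]>lo)&(L[:,0]<lo+20)];print(lo,len(M),M[:,1].min() if len(M) else 0,M[:,1].max() if len(M) else 0,np.percentile(M[:,2],95) if len(M) else 0)
E
```

```text
[598.32180061 140.41052698 226.62320563] [-6.32649736e-01  7.74437830e-01  2.24026843e-04 -5.55898506e-04] [-1.23388123 -0.31401095  0.66485681]
trough ((584.3887939453125, 67.9756088256836), (82.81256866455078, 44.16978454589844), 78.33898162841797) 4144 48.15515666632459 [[554.390625, 31.88774871826172], [597.6488037109375, 22.960105895996094], [614.386962890625, 104.06346893310547], [571.1287841796875, 112.9911117553711]]
base ((613.1934814453125, -14.060615539550781), (54.58940887451172, 228.63946533203125), 78.7449722290039)
[-115.09543214    9.62155294   64.39353672]
-180 71 6.5880481268240825 11.311310587747622 68.7274799401804
-160 217 6.993030761565351 11.764060904043879 69.59199976937803
-140 212 7.190019610024573 11.458708660546774 68.65819930291741
-120 194 7.612732469569952 11.548155751578285 68.49346267334398
-100 191 7.614379599019876 11.49947249683072 68.21216411558058
-80 175 4.029357700814266 11.279728201822888 67.67389616484557
-60 42 3.7793897145081754 4.929920459225027 53.81790476087531
```

View pics/w3.png

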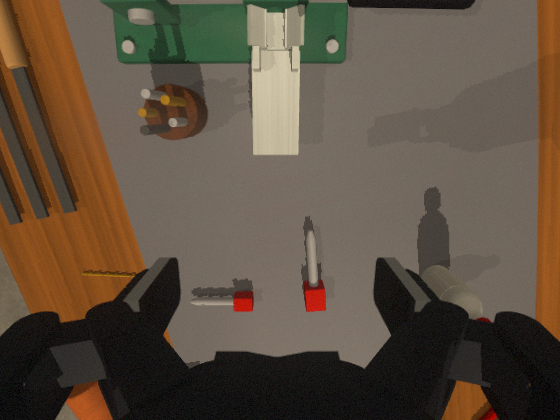

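The lever is level and the trough is measured again (landing at about (587,79.5)). In this view the large pin's head is at pixel (314,296) with its nose at (308,230); the smaller look-alike's head is at (243,301). Next I'll measure the pin.

```bash
python3 - <<'E'
from h import *
w=eyes.get_image('wrist');s=arm.read_state()
P=pts(w,np.ones(w['range_z'].shape,bool),s);f=w['frame'][w['range_z']>0].astype(int)
v,u=np.nonzero(w['range_z']>0)
box=(u>295)&(u<335)&(v>205)&(v<320)
red=box&(f[:,0]>f[:,1]+60)
H=P[red&(P[:,2]>20)];r=cv2.minAreaRect(H[:,:2].astype(np.float32));print('head top',r,np.median(H,0),len(H))
S=P[box&~red&(P[:,2]>8)&(P[:,2]<22)&(P[:,1]<272)];c=S.mean(0);V=np.linalg.svd((S-c)[:,:2])[2][0];print('shaft',c,V,len(S),S.min(0),S.max(0))
B=P[box&(P[:,2]>7)];r=cv2.minAreaRect(B[:,:2].astype(np.float32));print('all',r)
c2=np.median(H,0)-c;print(np.degrees(np.arctan2(c2[1],c2[0])),np.degrees(np.arctan2(V[1],V[0])))
R=Ro.from_quat(s['ee_rot']).as_matrix();print(s['position'],R.round(4).tolist())
E
```

```text
head top ((581.6328125, 289.257080078125), (30.758724212646484, 23.850126266479492), 83.78244018554688) [581.63822523 287.71025028  24.19533033] 469
shaft [576.51278066 238.2468457   16.67452417] [0.10722447 0.99423484] 524 [568.3157332  205.47734634   8.81341065] [585.55548567 271.74510701  20.08396564]
all ((577.8739624023438, 255.0357208251953), (99.61032104492188, 24.222091674804688), 83.93218231201172)
84.08407077932165 83.84465708441866
[598.07624247 139.93713462 227.01655002] [[-0.1999, -0.9798, -0.0007], [-0.9798, 0.1999, -0.0003], [0.0004, 0.0007, -1.0]]
```

>>> apply_moves(
  delta_rot=[
    [0,0,0],
    [0,0,0],
    [0,0,0],
    [0,0,0],
    [0,0,0],
    [0,0,0],
    [0,0,-0.9],
    [0,0,0],
    [0,0,0],
    [0,0,0],
    [0,0,0],
    [0,0,0],
    [0,0,0],
    [0,0,0],
    [0,0,0],
    [0,0,0],
  ],
  xyz=[
    [-0.95,0.307,0],
    [-0.95,0.307,0],
    [-0.95,0.307,0],
    [-0.95,0.307,0],
    [-0.95,0.307,0],
    [-0.95,0.307,0],
    [0,0,0],
    [0,0,0.9],
    [0,0,0.9],
    [0,0,0.9],
    [0,0,0.9],
    [0,0,0.9],
    [0,0,0.9],
    [0,0,0.9],
    [0,0,0],
    [0,0,0],
  ],
  hand=[-1,-1,-1,-1,-1,-1,-1,-1,-1,-1,-1,-1,-1,-1,-1,-1],
)

```text
clock: 8.83
position: [581.3, 287.9, 69.5]
ee_rot: [-0.668, 0.744, -0.0, -0.001]
contact_force: [0.1, -0.1, 0.3]
gripper_width: 85.2
grasp_force: 0.0
```

```bash
python3 - <<'E'
from h import *
w=eyes.get_image('wrist');s=arm.read_state();R=Ro.from_quat(s['ee_rot']).as_matrix();print(s['position'],R.round(3).tolist())
P=pts(w,np.ones(w['range_z'].shape,bool),s);f=w['frame'][w['range_z']>0].astype(int)
red=(f[:,0]>f[:,1]+60)&(P[:,2]>18)&(P[:,2]<30)&(np.hypot(P[:,0]-581.6,P[:,1]-289)<35)
H=P[red]
if len(H): 
  r=cv2.minAreaRect(H[:,:2].astype(np.float32));print(r,len(H),H.max(0))
  print('tool',(np.array([*r[0],12])-s['position'])@R)
E
```

```text
[582.4201807  288.83370959  71.06416153] [[-0.107, -0.994, 0.001], [-0.994, 0.107, 0.0], [-0.0, -0.001, -1.0]]
((583.1561889648438, 291.11126708984375), (30.096908569335938, 23.917373657226562), 83.81462097167969) 1863 [596.04332857 306.99451503  27.30111267]
tool [-2.31766379 -0.41116381 59.06575601]
```

>>> apply_moves(
  delta_rot=[
    [0,0,0],
    [0,0,0],
    [0,0,0],
    [0,0,0],
    [0,0,0],
    [0,0,0],
    [0,0,0],
    [0,0,0],
    [0,0,0],
    [0,0,0],
    [0,0,0],
    [0,0,0],
  ],
  xyz=[
    [-0.07,0,0.8],
    [0,0,0.7],
    [0,0,0.6],
    [0,0,0.32],
    [0,0,0.2],
    [0,0,0],
    [0,0,0],
    [0,0,0],
    [0,0,0],
    [0,0,0],
    [0,0,0],
    [0,0,0],
  ],
  hand=[-1,-1,-1,-1,-1,-1,1,1,1,1,1,1],
)

```text
clock: 9.88
position: [582.6, 291.3, 5.1]
ee_rot: [-0.668, 0.744, -0.0, 0.001]
contact_force: [0.1, -0.6, -0.1]
gripper_width: 22.4
grasp_force: 60.2
```

>>> apply_moves(
  delta_rot=[
    [0,0,0],
    [0,0,0],
    [0,0,0],
    [0,0,0],
    [0,0,0.9],
    [0,0,0],
    [0,0,0],
    [0,0,0],
    [0,0,0],
    [0,0,0],
    [0,0,0],
    [0,0,0],
    [0,0,0],
    [0,0,0],
    [0,0,0],
    [0,0,0],
    [0,0,0],
  ],
  xyz=[
    [0,0,-0.6],
    [0,0,-1],
    [0,0,-1],
    [0,0,-1],
    [0,0,-0.4],
    [0.9,-0.2,0],
    [0.9,-0.2,0],
    [0.9,-0.2,0],
    [0.9,-0.2,0],
    [0.9,-0.2,0],
    [0.9,-0.2,0],
    [0.9,-0.2,0],
    [0.9,-0.2,0],
    [0.8,-0.2,0],
    [0,0,0],
    [0,0,0],
    [0,0,0],
  ],
  hand=[1,1,1,1,1,1,1,1,1,1,1,1,1,1,1,1,1],
)

```text
clock: 11.3
position: [586.3, 86.1, 104.3]
ee_rot: [-0.632, 0.775, 0.0, 0.0]
contact_force: [0.0, 0.9, -0.7]
gripper_width: 22.4
grasp_force: 60.3
```

```bash
python3 - <<'E'
from h import *
w=eyes.get_image('wrist');s=arm.read_state();R=Ro.from_quat(s['ee_rot']).as_matrix();print(s['position'],s['gripper_width'],R.round(3).tolist())
save(w,'w4.png')
P=pts(w,np.ones(w['range_z'].shape,bool),s);f=w['frame'][w['range_z']>0].astype(int)
t=(P-s['position'])@R
v,u=np.nonzero(w['range_z']>0)
h=(t[:,2]<5)&(t[:,2]>-30)&(abs(t[:,1])<25)&(t[:,0]>15)&(t[:,0]<110)
S=t[h];print('held',len(S),S.min(0),S.max(0))
for lo in range(15,100,10):
  M=S[(S[:,0]>lo)&(S[:,0]<lo+10)]
  if len(M):print(lo,len(M),M[:,1].min(),M[:,1].max(),M[:,2].min())
# structure in world heights, tool-frame coordinates
z=P[:,2]
for nm,a,b in(('floor',44,52),('chan top',70,79)):
  k=(z>a)&(z<b)&(t[:,0]>-40)&(t[:,0]<130)&(abs(t[:,1])<40)&(f.min(1)>110)
  M=t[k]
  for lo in range(-40,130,10):
    q=M[(M[:,0]>lo)&(M[:,0]<lo+10)]
    if len(q)>10:print(nm,lo,len(q),q[:,1].min().round(1),q[:,1].max().round(1))
E
```

```text
[586.29643064  86.54092288 104.28920929] 22.875608258640476 [[-0.199, -0.98, 0.0], [-0.98, 0.199, 0.0], [-0.0, -0.0, -1.0]]
held 5626 [ 15.00374703 -11.40324366 -20.66640793] [86.14997867 12.09462946  4.02565848]
15 1307 -11.403243659969139 12.094629462144399 -20.66640792588775
25 644 -5.644744131327675 6.076372788904063 -14.224558819840897
35 673 -5.514367737966847 6.375481414983759 -14.222868727623485
45 727 -5.378826580797044 6.281819549465401 -14.53241320661215
55 771 -5.731434946568994 6.158867331650584 -14.319797515698898
65 799 -5.639001541347252 6.049458877988585 -15.062201979301472
75 656 -5.519401681256493 6.3384262646747915 -14.528709018349753
85 49 -2.6957388352782843 3.4708735257986634 -11.201142150024344
floor -20 61 -24.3 19.5
floor -10 334 -24.1 19.5
floor 0 616 -24.2 19.8
floor 10 651 -24.1 19.5
floor 20 678 -24.3 19.9
floor 30 676 -24.1 19.6
floor 40 688 -23.8 19.9
floor 50 158 -17.4 19.8
floor 60 54 9.4 19.8
floor 90 17 -7.9 4.9
chan top 70 218 -24.9 -17.2
chan top 80 256 -25.5 18.7
chan top 90 296 -19.1 21.3
chan top 110 956 -37.7 39.8
chan top 120 116 -38.7 40.0
```

View pics/w4.png

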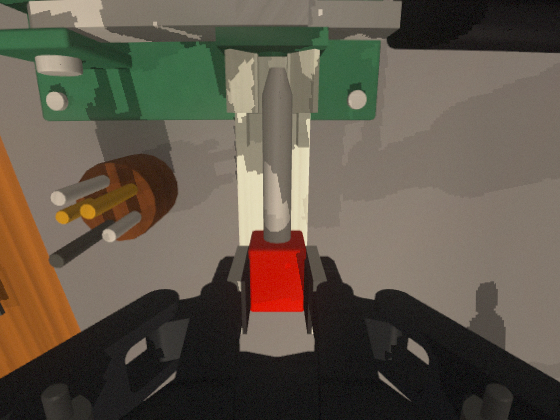

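The pin is held straight (shaft centre 0.3 mm off the tool centre, nose at pixel (277,72)). The trough centre is 2.3 mm to -y of the tool, so I'll correct that and lower.

>>> apply_moves(
  delta_rot=[
    [0,0,0],
    [0,0,0],
    [0,0,0],
    [0,0,0],
    [0,0,0],
    [0,0,0],
    [0,0,0],
    [0,0,0],
  ],
  xyz=[
    [0.23,-0.1,0],
    [0,0,0.5],
    [0,0,0.5],
    [0,0,0.4],
    [0,0,0.3],
    [0,0,0.2],
    [0,0,0.1],
    [0,0,0],
  ],
  hand=[1,1,1,1,1,1,1,1],
)

```text
clock: 12.02
position: [587.4, 79.8, 53.8]
ee_rot: [-0.633, 0.774, 0.0, -0.0]
contact_force: [-0.2, -0.7, -0.2]
gripper_width: 22.6
grasp_force: 60.3
```

```bash
python3 - <<'E'
from h import *
w=eyes.get_image('wrist');s=arm.read_state();R=Ro.from_quat(s['ee_rot']).as_matrix();print(s['position'],s['contact_force'],s['wrist_torque'])
save(w,'w5.png')
E
```

```text
[587.686952    79.88304556  54.30734061] [-0.42609087 -0.16393006 -0.67004989] [0.01260077 0.00677742 0.03498615]
```

View pics/w5.png

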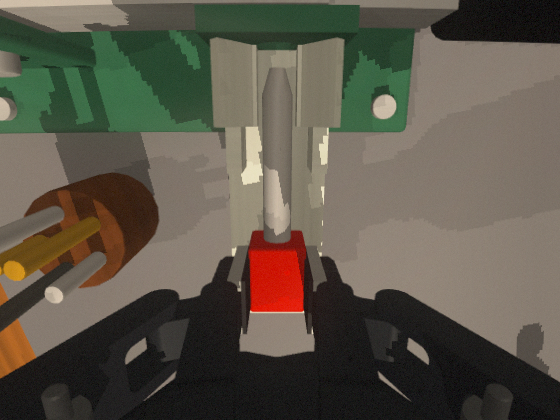

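The nose lies centred in the channel (pixel (277,70), channel columns 257–297). I'll release, lift, go behind the head, shut the fingers and lower.

>>> apply_moves(
  delta_rot=[
    [0,0,0],
    [0,0,0],
    [0,0,0],
    [0,0,0],
    [0,0,0],
    [0,0,0],
    [0,0,0],
    [0,0,0],
    [0,0,0],
    [0,0,0],
    [0,0,0],
    [0,0,0],
    [0,0,0],
    [0,0,0],
    [0,0,0],
  ],
  xyz=[
    [0,0,0.03],
    [0,0,0],
    [0,0,0],
    [0,0,0],
    [0,0,-0.4],
    [0,0,-0.8],
    [0,0,-0.8],
    [0,0,0],
    [-0.76,0,0],
    [-0.76,0,0],
    [0,0,0],
    [0,0,0],
    [0,0,0],
    [0,0,0],
    [0,0,0],
  ],
  hand=[1,0.1,0.1,0.1,0.1,0.1,0.1,0.1,1,1,1,1,1,1,1],
)

```text
clock: 13.32
position: [594.9, 116.3, 103.6]
ee_rot: [-0.632, 0.775, 0.0, -0.0]
contact_force: [-0.3, 0.7, -0.1]
gripper_width: 0.1
grasp_force: 0.0
```

```bash
python3 - <<'E'
from h import *
w=eyes.get_image('wrist');s=arm.read_state();R=Ro.from_quat(s['ee_rot']).as_matrix();print(s['position'],s['gripper_width'],R.round(3).tolist())
save(w,'w6.png')
P=pts(w,np.ones(w['range_z'].shape,bool),s);f=w['frame'][w['range_z']>0].astype(int)
t=(P-s['position'])@R
H=t[(f[:,0]>f[:,1]+60)&(abs(P[:,2]-72)<5)&(abs(t[:,1])<30)&(t[:,0]<90)]
r=cv2.minAreaRect(H[:,:2].astype(np.float32));print('head tool',r,np.median(H,0),H.min(0))
E
```

```text
[594.98038927 116.39953211 103.57956458] 0.2356852190596542 [[-0.201, -0.98, -0.0], [-0.98, 0.201, -0.0], [0.0, 0.0, -1.0]]
head tool ((38.00883865356445, -0.13384151458740234), (29.91676139831543, 23.584495544433594), 0.5825518369674683) [38.90134763 -0.04773853 31.74304876] [ 22.95851946 -11.91356859  29.71287939]
```

View pics/w6.png

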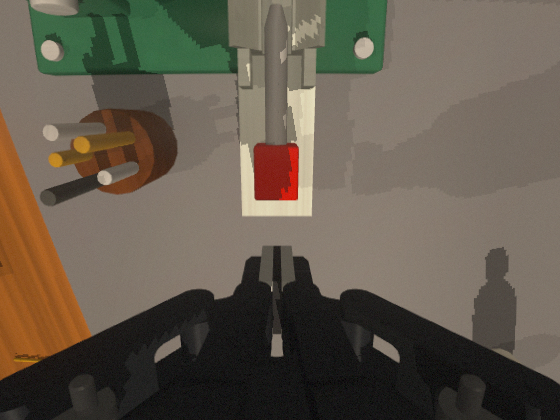

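The pin lies straight in the trough (head at (277,172)), with the shut fingers behind it. I'll lower and push.

>>> apply_moves(
  delta_rot=[
    [0,0,0],
    [0,0,0],
    [0,0,0],
    [0,0,0],
    [0,0,0],
    [0,0,0],
    [0,0,0],
    [0,0,0],
    [0,0,0],
    [0,0,0],
    [0,0,0],
    [0,0,0],
    [0,0,0],
    [0,0,0],
    [0,0,0],
    [0,0,0],
  ],
  xyz=[
    [0,0,0.7],
    [0,0,0.7],
    [0,0,0.5],
    [0,0,0],
    [0.2,0,0],
    [0.2,0,0],
    [0.2,0,0],
    [0.2,0,0],
    [0.2,0,0],
    [0.2,0,0],
    [0.2,0,0],
    [0.2,0,0],
    [0.2,0,0],
    [0.2,0,0],
    [0,0,0],
    [0,0,0],
  ],
  hand=[1,1,1,1,1,1,1,1,1,1,1,1,1,1,1,1],
)

```text
clock: 14.7
position: [584.9, 67.6, 56.0]
ee_rot: [-0.632, 0.775, 0.0, -0.0]
contact_force: [-0.3, 0.0, -0.6]
gripper_width: -0.2
grasp_force: 0.0
```

>>> apply_moves(
  delta_rot=[
    [0,0,0],
    [0,0,0],
    [0,0,0],
    [0,0,0],
    [0,0,0],
    [0,0,0],
  ],
  xyz=[
    [0.12,0,0],
    [0.12,0,0],
    [0.08,0,0],
    [0.08,0,0],
    [0.04,0,0],
    [0,0,0],
  ],
  hand=[1,1,1,1,1,1],
)

```text
clock: 15.2
position: [583.1, 57.5, 56.1]
ee_rot: [-0.632, 0.775, 0.0, 0.0]
contact_force: [-0.0, 1.5, -0.1]
gripper_width: 0.1
grasp_force: 0.8
```

```bash
python3 - <<'E'
from h import *
w=eyes.get_image('wrist');s=arm.read_state();print(s['position'],s['contact_force'])
save(w,'w7.png')
E
```

```text
[583.02675479  57.44611536  56.09802655] [-0.470353    1.07043256 -0.57439619]
```

View pics/w7.png

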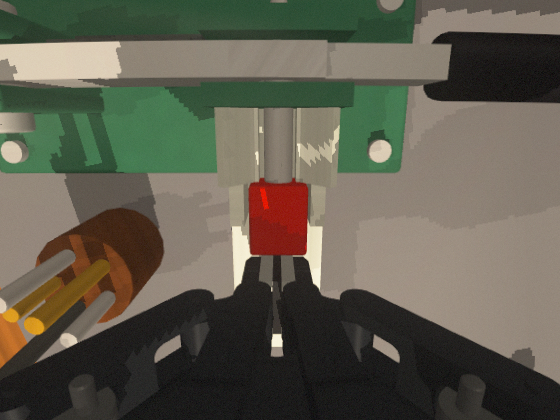

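The head is between the low walls and close to the channel end, and force is only about 1 N. I'll continue to the stop.

>>> apply_moves(
  delta_rot=[
    [0,0,0],
    [0,0,0],
    [0,0,0],
    [0,0,0],
  ],
  xyz=[
    [0.06,0,0],
    [0.06,0,0],
    [0.04,0,0],
    [0,0,0],
  ],
  hand=[1,1,1,1],
)

```text
clock: 15.58
position: [583.5, 57.0, 56.7]
ee_rot: [-0.633, 0.774, 0.001, 0.003]
contact_force: [-1.7, 13.0, 0.7]
gripper_width: -0.1
grasp_force: 6.5
```

>>> apply_moves(
  delta_rot=[
    [0,0,0],
    [0,0,0],
    [0,0,0],
  ],
  xyz=[
    [0.05,0,0],
    [0.05,0,0],
    [0,0,0],
  ],
  hand=[1,1,1],
)

```text
clock: 15.83
position: [583.6, 56.9, 57.0]
ee_rot: [-0.633, 0.774, 0.001, 0.005]
contact_force: [-2.8, 20.6, 1.7]
gripper_width: 0.1
grasp_force: 10.0
```

>>> apply_moves(
  delta_rot=[
    [0,0,0],
    [0,0,0],
    [0,0,0],
    [0,0,0],
    [0,0,0],
    [0,0,0],
    [0,0,0],
    [0,0,0],
  ],
  xyz=[
    [-0.4,0,0],
    [-0.6,0,0],
    [0,0,-1],
    [0,0,-1],
    [0,0,-1],
    [0,0,-1],
    [0,0,0],
    [0,0,0],
  ],
  hand=[1,1,1,1,1,1,1,1],
)

```text
clock: 16.5
position: [587.4, 75.6, 157.6]
ee_rot: [-0.633, 0.775, -0.001, 0.001]
contact_force: [0.0, 0.1, -0.7]
gripper_width: -0.2
grasp_force: 0.0
```

```bash
python3 - <<'E'
from h import *
w=eyes.get_image('wrist');s=arm.read_state();R=Ro.from_quat(s['ee_rot']).as_matrix();print(s['position'])
P=pts(w,np.ones(w['range_z'].shape,bool),s);f=w['frame'][w['range_z']>0].astype(int)
o=np.array([565.1,-28.3]);y=np.array([.1994,.9799]);x=np.array([.9799,-.1994])
q=np.c_[(P[:,:2]-o)@x,(P[:,:2]-o)@y,P[:,2]]
H=q[(f[:,0]>f[:,1]+60)&(abs(P[:,2]-72)<4)&(abs(q[:,0])<30)];print('head',H.min(0),H.max(0))
G=q[(q[:,0]<-80)&(q[:,0]>-170)&(abs(q[:,1])<10)&(q[:,2]>55)]
print('grip slope',len(G),np.polyfit(G[:,0],G[:,2],1) if len(G)>10 else 0)
a=eyes.get_image('top');
for n in['bottle_mid','jar_mid','punches_mid','tin_mid']:
  m=nets.masks_of(n,a)[0];print(n,m['bbox'])
save(w,'w8.png')
E
```

```text
[586.39751698  75.33545537 156.01168481]
head [-13.08146714  46.24076154  68.27490162] [10.1893932  75.93501334 72.30327528]
grip slope 4123 [-9.78676351e-04  6.97845660e+01]Traceback (most recent call last):
  File "<stdin>", line 11, in <module>
IndexError: list index out of range
```

The head spans y 46.2–75.9 mm (home is 46–76), the lever is level, and the robot is clear. Handing in.

```bash
python3 -c "
from bench import arm
print(arm.job_done())"
```

```text
the job is handed in; nothing more can be done
None
```

The job is handed in: the lever is pressed fully down to its stop and the lock pin is pushed home. The head was measured against the channel end, but I did not see the nose come through the far plate. My final check that the bystanders hadn't moved failed; I never took the arm close to them.

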